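# Clip the drawer key into the snap hook

## Task

Put the drawer key away: pick it up by its red head, gently push its steel ring in past the sprung gate of the snap hook under the key stand's hood, and let the gate snap shut behind the ring. Then let go, so that the key hangs freely and still from the hook; do not shift the jar, the yellow-capped dropper bottle or the petri dish.

Things in the scene. Friction and masses are not known exactly. Their poses are not given: they have to be found in the camera images.
- drawer_key: Loose rigid key, about 60 g, lying flat: red head 46 (x) x 22 (y) x 14 (z) mm, steel ring ahead of it (+x), brass blade behind (-x, 7 mm wide, 4 thick, ends at x = -55). Origin: centre of the head's underside, z up as it lies; head centre, ring and blade are at z = 7 mm. It lies left or right, ring roughly away from the robot. Grip the head firmly across its 22 mm.
- ring_centre (a point): Centre of the key's round steel ring, 50 mm along +x from the key's origin, at z = 7 mm. The ring lies in the key's x-y plane: wire 5 mm thick, 40 mm across between wire centres (35 mm inside, 45 mm outside). Rigid with the head.
- key_tip (a point): Free end of the brass blade, at x = -55 mm of the key, z = 7 mm: the lowest point when the key hangs by its ring (it is then some 45 mm above the bench).
- stand: Fixed grey key stand. Origin on the bench below the hook's origin; x to the back, z up. Foot x -50..70, 120 wide, 12 high; back panel at x = 52..62; level hood 90 wide, x -70..65, underside 250, top 260 above the bench (mm). The hook hangs under the hood's front: a gripper pointing straight down strikes the hood; leaning with the hook, wrist to the front, it clears.
- hook: Fixed steel snap hook, bar 7 mm thick, origin on the shank's axis 185 mm above the bench. Frame leans 35 deg: z along shank and nose, up and to the stand's front; -x from shank to nose (front and down); y as the stand's. In its x-z plane (mm): shank at x = 0, z 0..76 (barrel 13 thick from z = 58); half-round bend of radius 15 about (-15, 0) below; then the nose at x = -30.
- nose_tip (a point): End of the nose, hook frame (-30, 0, 21.5) mm. To clip in: key x and z along hook x and z, nose inside the ring; come in from the front (along hook x) with the ring at z = 54, far wire (away from the head) at x = -15 (free: -9 to -22), then move along hook -z: the wire slides on the gate, pushes it to the shank and is past it when below z = 8.
- hook_seat (a point): Inner floor of the hook's bend, where the ring hangs: hook frame (-15, 0, -11.5) mm. When the key hangs, the ring's centre is about 18 mm below this.
- gate (a joint): Angle of the hook's sprung brass gate (5 mm thick bar, hinged at hook x -2, z 54, free end at x -25, z 16 mm, inside the nose tip): 0 shut, grows to 0.52 rad as it swings in to the shank. The ring takes it to about 0.35. Spring 0.03 N m at 0 plus 0.15 N m/rad: about 2 N at the ring; over 8 N means the ring sits on nose or shank.
- jar: Bystander: loose small glass jar with a steel lid, 58 mm across, 80 mm high; origin at the centre of its underside. It stands to one side, the key lies to the other.
- dropper: Bystander: loose dropper bottle with a yellow cap, 25 mm across, 64 mm high, right of the key stand; origin at the centre of its underside.
- petri_dish: Bystander: loose petri dish, 69 mm across, 16 mm high, on the right; origin at the centre of its underside.

How it is judged:
On the way:
1. the key presses the hook's gate inward (over 0.15 rad, key touching hook or gate) (value of joint gate above 0.15 rad and contact force between drawer_key and hook above 0.3 N), for 0.04 s.
At the end, for the whole second after the job is handed in: The gate is shut (under 0.08 rad), the key hangs from the bend of the hook by its ring (ring centre within 27 mm of the hook's seat, key borne by the hook), ring upward within 0.4 rad of upright, its blade's tip 25 to 90 mm above the bench, nearly still (under 0.08 m/s) (value of joint gate below 0.08 rad and distance between ring_centre and hook_seat below 0.027 m and contact force between drawer_key and hook above 0.15 N and height (world z) of key_tip between 0.025 and 0.09 m and angle between drawer_key's own x axis and vertical below 0.4 rad and linear speed of drawer_key below 0.08 m/s); the robot touches nothing.
It fails at once if the key is forced against the hook or stand with more than 25 N (contact force between drawer_key and stand above 25 N).
It fails at once if the jar, dropper bottle or petri dish is shifted more than 30 mm (distance of any of jar, dropper, petri_dish from where it was at the start of the episode above 0.03 m).
It also fails if it takes over 53 s, if anything falls off the work surface, if the arm or the gripper's body presses on something with over 40 N, if the wrist force passes 120 N, or if a joint passes its speed limit or range.

## Robot

A 7-joint arm with a two-finger parallel gripper is mounted at the origin on a cart in front of the work surface, level with it; the furniture and walls round the work are solid. World frame = base frame: x ahead of the robot, y to its left, z up, the work surface at z = 0. Lengths are in m, angles in rad, forces in N, time in s.
With the tool pointing down it reaches from about 0.4 to 0.85 m from the base axis. Payload 10.4 kg.
Tool frame: the origin (TCP) lies between the finger pads; the fingertips stand 8 mm ahead of it and the grasp point (between the pads) lies 11 mm behind it; z points along the fingers, y is the line along which they close (so a half turn about z gives the same grasp; the last joint's range is limited). The gripper opens to 87 mm and grips with 3 to 60 N. Pads are 19 mm wide; open, the fingers measure 117 mm over their backs; the gripper's body (75 mm by 190 mm) begins 51 mm behind the grasp point.
Start: joints at [-1.197, 0.332, -0.065, 1.46, 0.022, 1.35, -0.088], TCP at [0.242, 0.576, 0.21] pointing down, gripper open.
Joint ranges: [-2.6, 2.6], [-0.5, 2.12], [-1.47, 1.34], [0.16, 2.42], [-1.27, 4.41], [0.06, 2.06], [-2.6, 2.6]. Speed limits (rad/s): [2.22, 2.22, 2.79, 2.79, 3.14, 3.14, 3.14].

## Interface

Orientations are given as a rotation vector (axis times angle).
In Python, from bench import bot, imaging gives the robot as it stands (bot), with the cameras (imaging).
- The arm moves only by the shell command python3 drive.py [OPENING], which reads ROWS from standard input. ROWS is a JSON object whose key "rows" holds a list of rows, 1 to 12 of them, each of 6 numbers: dx, dy, dz in m, then a rotation vector rx, ry, rz in rad; each row is the pose to reach, as a shift and turn from the pose commanded when the command began, along the tool's axes at that moment; what a row does not reach only later rows make up. A row lasts 1/8 s, in which the tool goes at most 0.0625 m and 0.188 rad, less where a joint would pass 70% of its speed; a pose out of reach is approached as far as the arm can. OPENING is the finger opening in m, set as the command begins (- or left out keeps the last). The fingers move at their own pace and stop on an object; the grip force is fixed at half the most. Time passes only in rows, so rows that do not move let the fingers close. It prints the time, the measured TCP pose, the force, the opening and the grip force at its end. Input that does not fit is refused with a message, and nothing moves.
- bot.read_state(): the state, without advancing time (a new reading comes with each control period).
- imaging.camera(name): name is "scene" or "top" or "wrist"; returns a dict with "pixels" (480x640x3 uint8, red, green, blue), "fx", "fy", "cx", "cy" (pixels), "pose" (4x4, takes a point from camera to world coordinates). Camera axes: x right, y down, z forward; pixel columns grow to the right and rows downward; lengths in m; the calibration is good to about 2 mm. A picture is of the moment at which its call begins. There is no depth.
- bot.sign_off(): hands the job in; it is judged then, once.
The state is a dict: "time_s": time; "qpos": joint angles; "qvel": joint speeds; "tau": joint torques, N m; "tcp_pos": TCP position; "eef_rot": TCP orientation; "ft_force": force on the tool from outside, world axes, zero at the start; "moment": the same for the moment, N m; "gripper_width": finger opening in m; "grip_force": force on a finger pad.
Only numpy, scipy, OpenCV 4.12 (cv2) and the standard library are available. Lean on these libraries where they do the work, as an engineer would, in place of code of your own. Each camera call takes 0.05 s, during which the arm holds its last target. There are 200 camera calls.

## Working session

There is one attempt and no reset: what is moved stays moved. The work goes in short steps, Python scripts to look and compute and a shell command to move; the robot and the scene stay as the last step left them, time stands still between calls to the robot, and variables do not carry over. Pictures are saved under pics/ and viewed, at most 10 in all, crops included, and the job is handed in when it is done.

```bash
ls; mkdir -p pics
cat > h.py <<'E'
import numpy as np, cv2
from scipy.spatial.transform import Rotation as R
from bench import bot, imaging
def shot(n):
    c=imaging.camera(n); c['bgr']=cv2.cvtColor(c['pixels'],cv2.COLOR_RGB2BGR); return c
def ray(c,u,v):
    P=np.array(c['pose']); d=P[:3,:3]@np.array([(u-c['cx'])/c['fx'],(v-c['cy'])/c['fy'],1.]); return P[:3,3],d/np.linalg.norm(d)
def onz(c,u,v,z):
    o,d=ray(c,u,v); return o+d*(z-o[2])/d[2]
def tri(rs):
    A=np.zeros((3,3));b=np.zeros(3)
    for o,d in rs:
        M=np.eye(3)-np.outer(d,d);A+=M;b+=M@o
    return np.linalg.solve(A,b)
E
python3 - <<'E'
from h import *
for n in ['scene','top','wrist']:
    c=shot(n);cv2.imwrite(f'pics/{n}0.png',c['bgr']);print(n,c['fx'],c['cx'],c['cy'],np.round(c['pose'],3).tolist())
s=bot.read_state();print(s)
E
```

```text
bench.py
drive.py
pics
scene 547.0405866045487 317.18719205179696 245.9161569614467 [[0.691, -0.422, 0.587, -0.185], [-0.723, -0.404, 0.56, -0.719], [0.001, -0.811, -0.584, 0.876], [0.0, 0.0, 0.0, 1.0]]
top 593.4277666084621 317.1181495181913 243.8256846420098 [[-0.021, -0.982, 0.187, 0.271], [-1.0, 0.017, -0.019, -0.033], [0.016, -0.187, -0.982, 1.451], [0.0, 0.0, 0.0, 1.0]]
wrist 347.6571120658306 314.8982701677263 232.3551782957589 [[0.387, 0.886, 0.255, 0.172], [0.922, -0.371, -0.108, 0.606], [-0.002, 0.277, -0.961, 0.384], [0.0, 0.0, 0.0, 1.0]]
{'time_s': 0.15, 'qpos': array([-1.19663657,  0.33273376, -0.06469852,  1.46072309,  0.02161394,
        1.34990848, -0.08847928]), 'qvel': array([ 0.00114704, -0.00279058,  0.00066654, -0.00192526, -0.00029359,
        0.00069865,  0.00074482]), 'tau': array([ 1.20152159e-03, -6.23632693e+01,  2.51506025e-02, -3.90144932e+01,
       -6.11766614e-02,  3.72553419e-02,  9.29271687e-05]), 'tcp_pos': array([0.24141031, 0.57617056, 0.20974439]), 'eef_rot': array([-6.19058975e-01, -3.07983828e+00,  1.67423396e-03]), 'ft_force': array([-0.25746682, -0.69628413,  0.05747176]), 'moment': array([ 0.00545932,  0.00962754, -0.01495004]), 'grip_force': 0.0, 'gripper_width': 0.08712548597031293}
```

View pics/scene0.png

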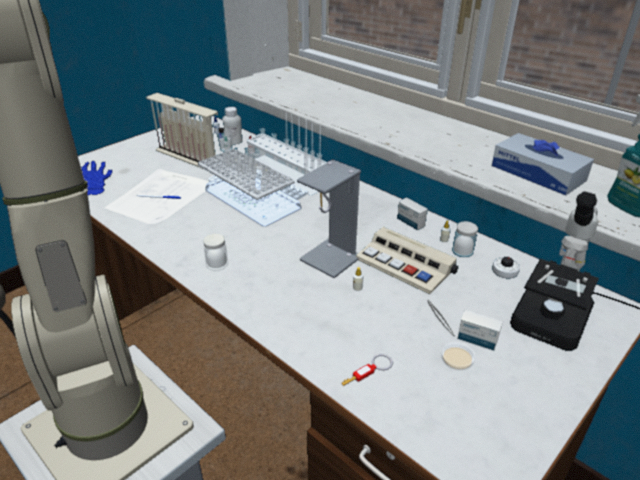

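View pics/top0.png

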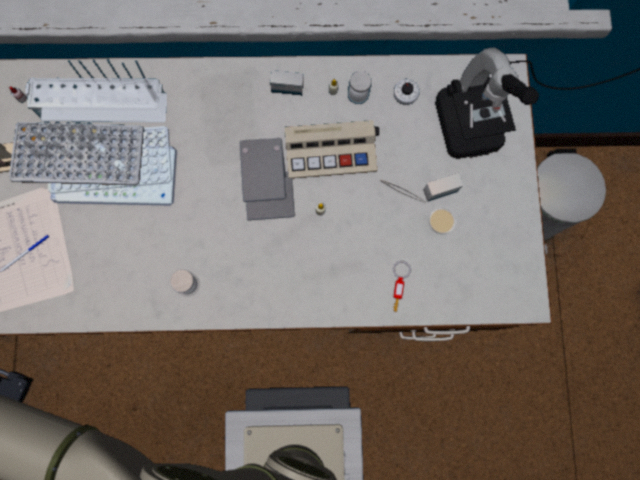

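The scene view shows the key on the right: head at about (364,372), ring (382,362). The stand's hood is at about (332,175) and the hook at about (323,200). In the top view the head is at (399,289), the ring at (402,269), the hood's front edge at v≈200, and the dish and dropper at (442,221) and (320,209).

```bash
cat > m.py <<'E'
from h import *
def big(m):
    n,l,s,c=cv2.connectedComponentsWithStats(m.astype('uint8'));i=1+np.argmax(s[1:,4]);return c[i],s[i],l==i
C={n:shot(n) for n in('scene','top')}
pts={}
for n,box in(('scene',(330,340,400,400)),('top',(380,255,420,320))):
    c=C[n];x0,y0,x1,y1=box;hsv=cv2.cvtColor(c['bgr'],cv2.COLOR_BGR2HSV)[y0:y1,x0:x1].astype(int)
    H,S,V=hsv[...,0],hsv[...,1],hsv[...,2]
    red=((H<6)|(H>172))&(S>130)
    red=cv2.morphologyEx(red.astype('uint8'),cv2.MORPH_CLOSE,np.ones((9,9)))
    ct=max(cv2.findContours(red,0,2)[0],key=cv2.contourArea);r=cv2.minAreaRect(ct);pts[n]=np.array(r[0])+[x0,y0]
    br=(H>8)&(H<28)&(S>110);ys,xs=np.nonzero(br)
    print(n,'red',pts[n],r[1:], 'head z=.010',onz(c,*pts[n],.010).round(4), 'brass',onz(c,xs.mean()+x0,ys.mean()+y0,.007).round(4))
print('tri',tri([ray(C[n],*pts[n]) for n in C]).round(4))
a=cv2.resize(C['scene']['bgr'][140:290,280:380],None,fx=4,fy=4,interpolation=2)
b=cv2.resize(C['top']['bgr'][120:240,220:300],None,fx=5,fy=5,interpolation=2)
cv2.imwrite('pics/ab.png',np.hstack([a[:600],b[:600,:400]]))
k=cv2.resize(C['scene']['bgr'][340:400,330:410],None,fx=5,fy=5,interpolation=2)
k2=cv2.resize(C['top']['bgr'][255:315,360:440],None,fx=5,fy=5,interpolation=2)
cv2.imwrite('pics/k.png',np.hstack([k,k2]))
E
python3 m.py
```

```text
scene red [364.43076706 371.25384712] ((9.798744201660156, 23.56659698486328), 60.2551155090332) head z=.010 [ 0.4327 -0.2635  0.01  ] brass [ 0.3899 -0.2537  0.007 ]
top red [398.45953751 287.26300812] ((7.983002662658691, 21.059921264648438), 8.746161460876465) head z=.010 [ 0.4335 -0.2584  0.01  ] brass [ 0.392  -0.2504  0.007 ]
tri [ 0.4351 -0.2601  0.005 ]
```

View pics/ab.png

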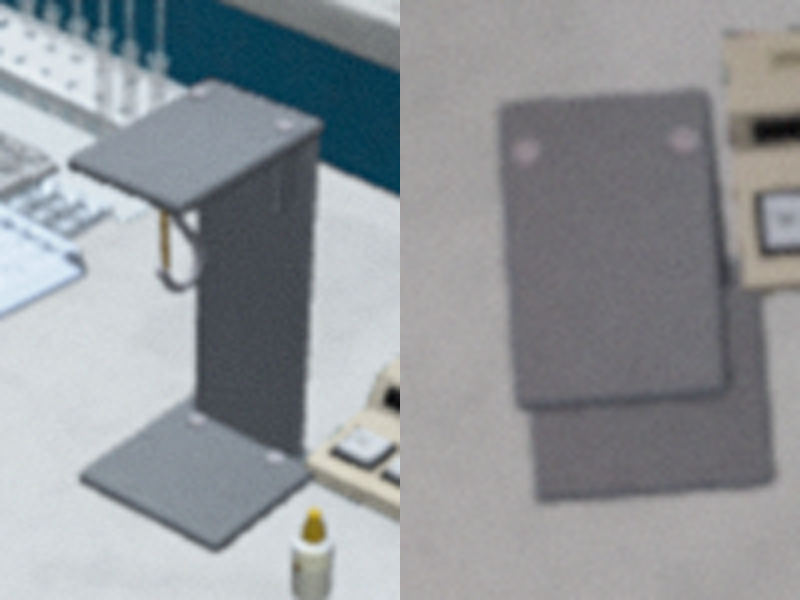

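View pics/k.png

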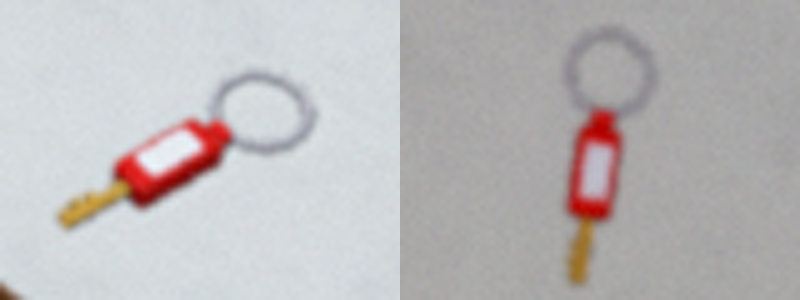

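The crops give the hood corners, the ring centre (top (402.4,269.4), scene (382.8,362.4)) and the hook's bend (scene about (325,212)).

Run:
```python
from h import *
C={n:shot(n) for n in('scene','top')}
S=[(297.5,180.8),(333,160.5),(360.5,171.2),(324.5,191.2)];T=[(243.6,201),(240,140.6),(281.6,138),(285,197.6)]
P=[]
for s,t in zip(S,T):
    p=tri([ray(C['scene'],*s),ray(C['top'],*t)]);print(p.round(4),onz(C['scene'],*s,.26).round(4),onz(C['top'],*t,.26).round(4))
print('ring',tri([ray(C['scene'],382.8,362.4),ray(C['top'],402.4,269.4)]).round(4),onz(C['scene'],382.8,362.4,.007),onz(C['top'],402.4,269.4,.007))
# foot
for u,v in[(80,478),(215,550),(310,478)]:print('foot s',onz(C['scene'],280+u/4,140+v/4,.012).round(4))
for u,v in[(540-400,500),(775-400,483)]:print('foot t',onz(C['top'],220+u/5,120+v/5,.012).round(4))
for u,v in[(196,418),(274,457)]:print('screw s',onz(C['scene'],280+u/4,140+v/4,.012).round(4))
print('dish',onz(C['top'],442,221,.016),'dropper',onz(C['top'],320,209,.064),'jar',onz(C['top'],182,281,.08))
s=bot.read_state();Rm=R.from_rotvec(s['eef_rot']).as_matrix();print(Rm.round(3))
```

```text
[0.5942 0.0925 0.2526] [0.5872 0.0817 0.26  ] [0.5902 0.0932 0.26  ]
[0.726  0.1003 0.254 ] [0.7195 0.0915 0.26  ] [0.7218 0.1011 0.26  ]
[0.7291 0.0128 0.2555] [0.7237 0.0069 0.26  ] [0.7263 0.0134 0.26  ]
[0.5974 0.0071 0.2578] [0.5955 0.0042 0.26  ] [0.5961 0.0076 0.26  ]
ring [ 0.4796 -0.2723  0.0053] [ 0.48003954 -0.27429621  0.007     ] [ 0.47780594 -0.27062636  0.007     ]
foot s [0.607  0.0995 0.012 ]
foot s [ 0.6129 -0.0142  0.012 ]
foot s [ 0.7109 -0.0089  0.012 ]
foot t [0.6079 0.1086 0.012 ]
foot t [ 0.6146 -0.0082  0.012 ]
screw s [0.7088 0.0905 0.012 ]
screw s [0.712  0.0232 0.012 ]
dish [ 0.59624568 -0.37370164  0.016     ] dropper [ 0.61992855 -0.06948724  0.064     ] jar [0.44955931 0.25423634 0.08      ]
[[-0.922  0.386 -0.   ]
 [ 0.386  0.922 -0.   ]
 [-0.    -0.    -1.   ]]
```

```bash
cat >> h.py <<'E'
def toolmat(xd,zd):
    z=np.array(zd,float);z/=np.linalg.norm(z);x=np.array(xd,float);x-=z*(x@z);x/=np.linalg.norm(x)
    return np.c_[x,np.cross(z,x),z]
def rel(p,M,ref=None):
    """row from the measured (or given) pose to TCP p, orientation M"""
    s=bot.read_state();p0,R0=ref if ref else (s['tcp_pos'],R.from_rotvec(s['eef_rot']).as_matrix())
    return np.r_[R0.T@(np.array(p)-p0),R.from_matrix(R0.T@M).as_rotvec()].round(4).tolist()
E
python3 - <<'E'
from h import *
k=-.23;M=toolmat([-np.cos(k),-np.sin(k),0],[0,0,-1])
print(rel([.45,.1,.25],M));print(rel([.43,-.26,.12],M))
E
```

```text
[-0.3764, -0.3588, -0.0397, -0.0003, -0.0, -0.1668]
[-0.4971, -0.6985, 0.0904, -0.0003, -0.0, -0.1668]
```

```bash
echo '{"rows": [[-0.376, -0.359, -0.04, 0, 0, -0.167], [-0.376, -0.359, -0.04, 0, 0, -0.167], [-0.376, -0.359, -0.04, 0, 0, -0.167], [-0.376, -0.359, -0.04, 0, 0, -0.167], [-0.376, -0.359, -0.04, 0, 0, -0.167], [-0.376, -0.359, -0.04, 0, 0, -0.167], [-0.376, -0.359, -0.04, 0, 0, -0.167], [-0.376, -0.359, -0.04, 0, 0, -0.167], [-0.376, -0.359, -0.04, 0, 0, -0.167], [-0.376, -0.359, -0.04, 0, 0, -0.167], [-0.376, -0.359, -0.04, 0, 0, -0.167], [-0.376, -0.359, -0.04, 0, 0, -0.167]]}' | python3 drive.py 0.06
python3 - <<'E'
from h import *
k=-.23;M=toolmat([-np.cos(k),-np.sin(k),0],[0,0,-1])
print(rel([.43,-.26,.12],M),bot.read_state()['qpos'].round(2))
E
```

```text
time_s: 1.85
tcp_pos: [0.4491, 0.1013, 0.2502]
eef_rot: [-0.357, -3.121, 0.0]
ft_force: [-0.0, 0.4, 0.0]
gripper_width: 0.0599
grip_force: 0.0
[-0.0629, -0.3562, 0.1302, -0.0001, -0.0003, 0.0024] [-0.66 -0.07  0.33  1.83  0.02  1.38  1.  ]
```

```bash
echo '{"rows": [[-0.063, -0.356, 0.13, 0, 0, 0], [-0.063, -0.356, 0.13, 0, 0, 0], [-0.063, -0.356, 0.13, 0, 0, 0], [-0.063, -0.356, 0.13, 0, 0, 0], [-0.063, -0.356, 0.13, 0, 0, 0], [-0.063, -0.356, 0.13, 0, 0, 0], [-0.063, -0.356, 0.13, 0, 0, 0], [-0.063, -0.356, 0.13, 0, 0, 0]]}' | python3 drive.py
python3 - <<'E'
from h import *
c=shot('wrist');cv2.imwrite('pics/w1.png',c['bgr']);print(np.array(c['pose']).round(3).tolist(),bot.read_state()['qpos'].round(2))
hsv=cv2.cvtColor(c['bgr'],cv2.COLOR_BGR2HSV).astype(int);H,S,V=np.moveaxis(hsv,2,0)
red=cv2.morphologyEx((((H<6)|(H>172))&(S>130)).astype('uint8'),cv2.MORPH_CLOSE,np.ones((25,25)))
r=cv2.minAreaRect(max(cv2.findContours(red,0,2)[0],key=cv2.contourArea));print(r,onz(c,*r[0],.012))
for p in cv2.boxPoints(r):print(p,onz(c,*p,.014).round(4))
E
```

```text
time_s: 2.85
tcp_pos: [0.4299, -0.2604, 0.12]
eef_rot: [-0.36, -3.12, -0.0]
ft_force: [0.3, 1.1, -0.3]
gripper_width: 0.0602
grip_force: 0.0
[[0.228, 0.936, 0.269, 0.356], [0.974, -0.219, -0.063, -0.243], [-0.0, 0.276, -0.961, 0.295], [0.0, 0.0, 0.0, 1.0]] [-0.27  0.16  0.79  1.93 -0.12  1.11  1.91]
((212.50003051757812, 436.5), (84.99998474121094, 424.99993896484375), 90.0) [ 0.62185875 -0.41193053  0.012     ]
[6.1035156e-05 3.9400000e+02] [ 0.5238 -0.5955  0.014 ]
[425. 394.] [ 0.6177 -0.1943  0.014 ]
[425. 479.] [ 0.7247 -0.2097  0.014 ]
[6.1035156e-05 4.7900000e+02] [ 0.6224 -0.6462  0.014 ]
```

View pics/w1.png

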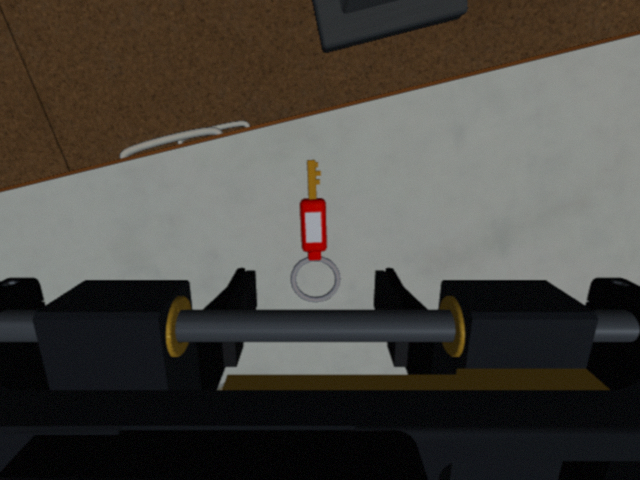

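The wrist view shows the key centred between the fingers: head about (314,225), ring centre (316,279), blade tip (313,160).

Run:
```python
from h import *
c=shot('wrist')
hsv=cv2.cvtColor(c['bgr'],cv2.COLOR_BGR2HSV).astype(int)[190:262,290:340];H,S,V=np.moveaxis(hsv,2,0)
red=cv2.morphologyEx((((H<6)|(H>172))&(S>130)).astype('uint8'),cv2.MORPH_CLOSE,np.ones((15,15)))
ys,xs=np.nonzero(red[:58]);u=(xs.min()+xs.max())/2+290;print(xs.min()+290,xs.max()+290,ys.min()+190,ys.max()+190)
a=onz(c,u,ys.min()+190,.012);r=onz(c,316,279,.007);t=onz(c,313,159.5,.007);hc=onz(c,314,225,.014)
print('head back',a,'ring',r,'tip',t,'hc',hc,'len',np.linalg.norm(r-t),'yaw',np.arctan2(*(r-t)[1::-1]))
# height by two views: ring from wrist + top
T=shot('top');print('ring tri',tri([ray(c,316,279),ray(T,402.4,269.4)]))
k=np.arctan2(*(r-t)[1::-1]);o=.5*(r-.05*np.array([np.cos(k),np.sin(k),0]))+.5*(t+.055*np.array([np.cos(k),np.sin(k),0]))
M=toolmat([-np.cos(k),-np.sin(k),0],[0,0,-1]);print(o,rel([o[0],o[1],.0095],M))
```

```text
299 325 198 247
head back [ 0.40671226 -0.25598456  0.012     ] ring [ 0.4799395  -0.26956112  0.007     ] tip [ 0.3769557  -0.24818953  0.007     ] hc [ 0.4289669  -0.25948576  0.014     ] len 0.1051779844042666 yaw -0.20461937263441735
ring tri [ 0.47658781 -0.26905036  0.01501632]
[ 0.43089545 -0.25938331  0.007     ] [-0.0001, -0.0003, 0.1112, 0.001, 0.0006, -0.0225]
```

```bash
echo '{"rows": [[0, 0, 0.06, 0, 0, -0.022], [0, 0, 0.1, 0, 0, -0.022], [0, 0, 0.111, 0, 0, -0.022], [0, 0, 0.111, 0, 0, -0.022], [0, 0, 0.111, 0, 0, -0.022]]}' | python3 drive.py; echo '{"rows": [[0, 0, 0, 0, 0, 0], [0, 0, 0, 0, 0, 0], [0, 0, 0, 0, 0, 0], [0, 0, 0, 0, 0, 0], [0, 0, 0, 0, 0, 0]]}' | python3 drive.py 0.012; echo '{"rows": [[0, 0, -0.04, 0, 0, 0], [0, 0, -0.1, 0, 0, 0], [0, 0, -0.14, 0, 0, 0], [0, 0, -0.19, 0, 0, 0], [0, 0, -0.19, 0, 0, 0]]}' | python3 drive.py
python3 - <<'E'
from h import *
c=shot('wrist');cv2.imwrite('pics/w2.png',c['bgr']);print(np.array(c['pose']).round(3).tolist(),bot.read_state()['qpos'].round(2))
E
```

```text
time_s: 3.62
tcp_pos: [0.4312, -0.2612, 0.011]
eef_rot: [0.325, 3.122, -0.0]
ft_force: [0.3, -0.4, 0.6]
gripper_width: 0.0598
grip_force: 0.0
time_s: 4.25
tcp_pos: [0.4298, -0.2609, 0.0093]
eef_rot: [-0.326, -3.125, -0.0]
ft_force: [-0.7, -0.4, -0.7]
gripper_width: 0.0182
grip_force: 0.0
time_s: 4.88
tcp_pos: [0.4315, -0.2619, 0.2026]
eef_rot: [0.325, 3.119, -0.0]
ft_force: [0.8, -0.0, -0.7]
gripper_width: 0.0121
grip_force: 0.0
[[0.207, 0.938, 0.277, 0.356], [0.978, -0.199, -0.058, -0.246], [0.0, 0.283, -0.959, 0.377], [0.0, 0.0, 0.0, 1.0]] [-0.33  0.06  0.82  1.83 -0.04  1.27  1.87]
```

View pics/w2.png

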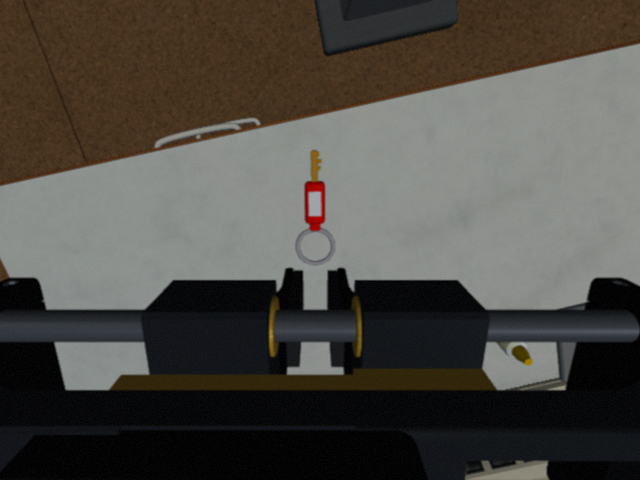

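The key is still on the bench: head about (315,203), ring (315,247). The fingers closed without holding it, so I'll measure again.

```bash
cat > key.py <<'E'
from h import *
c=shot('wrist');s=bot.read_state()
hsv=cv2.cvtColor(c['bgr'],cv2.COLOR_BGR2HSV).astype(int);H,S,V=np.moveaxis(hsv,2,0)
red=(((H<6)|(H>172))&(S>130));red[:,:280]=0;red[:,350:]=0;red[270:]=0
n,l,st,ce=cv2.connectedComponentsWithStats(cv2.morphologyEx(red.astype('uint8'),cv2.MORPH_CLOSE,np.ones((13,13))))
i=1+np.argmax(st[1:,4]);print('red',st[i],ce[i],onz(c,*ce[i],.012))
br=(H>10)&(H<28)&(S>120);br[:,:290]=0;br[:,340:]=0;br[:140]=0;br[ce[i][1].astype(int):]=0
ys,xs=np.nonzero(br);print('brass v',ys.min(),ys.max(),'u',xs.mean(),onz(c,xs.mean(),ys.min(),.007))
P=np.linalg.inv(c['pose']);q=P@np.r_[s['tcp_pos'],1];print('tcp px',c['fx']*q[0]/q[2]+c['cx'],c['fy']*q[1]/q[2]+c['cy'],s['tcp_pos'])
E
python3 key.py
python3 - <<'E'
from h import *
c=shot('wrist');print(onz(c,315.5,247,.007))
t=shot('top');h=t['bgr'];cv2.imwrite('pics/t2.png',cv2.resize(h[200:330,330:470],None,fx=4,fy=4))
E
```

```text
red [304 184  20  49 557] [313.80071813 206.46678636] [ 0.43107252 -0.26190153  0.012     ]
brass v 153 183 u 314.1336405529954 [ 0.37707444 -0.25011208  0.007     ]
tcp px 314.5274689828724 275.3121425004598 [ 0.42987732 -0.26079428  0.19914326]
[ 0.47593264 -0.26925073  0.007     ]
```

View pics/t2.png

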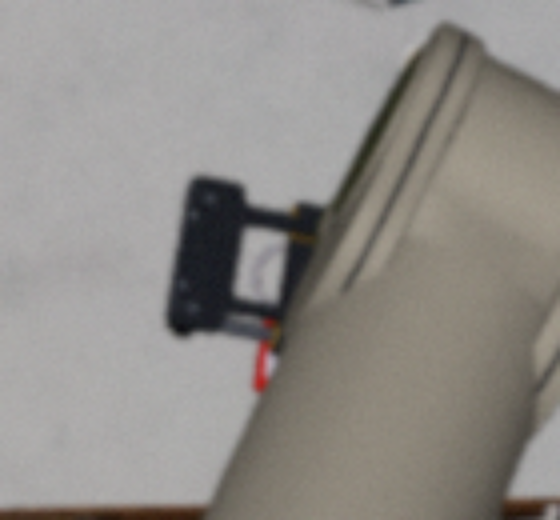

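```bash
echo '{"rows": [[0, 0, 0.06, 0, 0, 0], [0, 0, 0.12, 0, 0, 0], [0, 0, 0.15, 0, 0, 0], [0, 0, 0.15, 0, 0, 0], [0, 0, 0.15, 0, 0, 0]]}' | python3 drive.py 0.06; python3 key.py;  python3 - <<'E'
from h import *
c=shot('wrist');cv2.imwrite('pics/w3.png',c['bgr'])
E
```

```text
time_s: 5.7
tcp_pos: [0.4301, -0.2614, 0.0501]
eef_rot: [0.326, 3.124, -0.001]
ft_force: [1.0, 0.0, -0.1]
gripper_width: 0.0537
grip_force: 0.0
red [298 218  33  52 972] [314.10185185 237.17078189] [ 0.41889902 -0.25912125  0.012     ]
brass v 168 218 u 314.4514003294893 [ 0.3766809  -0.24994719  0.007     ]
tcp px 314.291605174579 278.7564407427056 [ 0.43055722 -0.26139181  0.05051192]
```

View pics/w3.png

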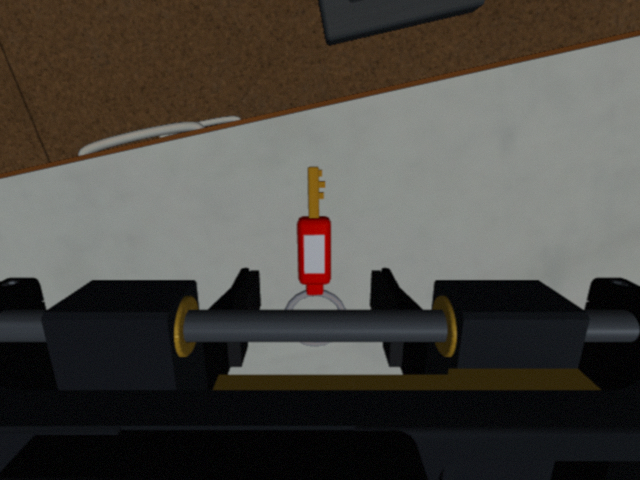

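The head spans v 217–284 at u≈314 between the open fingers, with the ring about (316,318). I'll triangulate its height from the three wrist heights.

```bash
cat > p.py <<'E'
from h import *
c=shot('wrist');s=bot.read_state();print(s['tcp_pos'],s['gripper_width'])
g=c['bgr'].astype(int)
hsv=cv2.cvtColor(c['bgr'],cv2.COLOR_BGR2HSV).astype(int);H,S,V=np.moveaxis(hsv,2,0)
red=(((H<6)|(H>172))&(S>130));red[:,:285]=0;red[:,345:]=0;red[:180]=0
ys,xs=np.nonzero(red);w=[(v,np.ptp(xs[ys==v])+1) for v in np.unique(ys)]
print(w[::4]);print([(v,onz(c,314.5,v,.014).round(4).tolist()) for v in (ys.min(),ys.max())])
E
python3 p.py; echo '{"rows": [[0, 0, 0.03, 0, 0, 0], [0, 0, 0.041, 0, 0, 0], [0, 0, 0.041, 0, 0, 0], [0, 0, 0.041, 0, 0, 0]]}' | python3 drive.py; python3 p.py
```

```text
[ 0.43074036 -0.26122219  0.05057044] 0.05885752104567304
[(np.int64(216), np.int64(4)), (np.int64(220), np.int64(31)), (np.int64(224), np.int64(33)), (np.int64(228), np.int64(33)), (np.int64(232), np.int64(34)), (np.int64(236), np.int64(32)), (np.int64(240), np.int64(32)), (np.int64(244), np.int64(32)), (np.int64(248), np.int64(32)), (np.int64(252), np.int64(32)), (np.int64(256), np.int64(32)), (np.int64(260), np.int64(32)), (np.int64(264), np.int64(33)), (np.int64(268), np.int64(32)), (np.int64(272), np.int64(31)), (np.int64(276), np.int64(32)), (np.int64(280), np.int64(30)), (np.int64(284), np.int64(18)), (np.int64(288), np.int64(17)), (np.int64(292), np.int64(16)), (np.int64(395), np.int64(1)), (np.int64(434), np.int64(43)), (np.int64(439), np.int64(37)), (np.int64(443), np.int64(41)), (np.int64(447), np.int64(51)), (np.int64(453), np.int64(13)), (np.int64(458), np.int64(37)), (np.int64(462), np.int64(1)), (np.int64(466), np.int64(15)), (np.int64(470), np.int64(1)), (np.int64(475), np.int64(45)), (np.int64(479), np.int64(40))]
[(np.int64(216), [0.4057, -0.2558, 0.014]), (np.int64
[... 611 characters left out ...]
.int64(283), np.int64(40)), (np.int64(287), np.int64(39)), (np.int64(291), np.int64(39)), (np.int64(295), np.int64(39)), (np.int64(299), np.int64(39)), (np.int64(303), np.int64(39)), (np.int64(307), np.int64(39)), (np.int64(402), np.int64(1)), (np.int64(420), np.int64(1)), (np.int64(434), np.int64(45)), (np.int64(438), np.int64(53)), (np.int64(443), np.int64(12)), (np.int64(447), np.int64(1)), (np.int64(451), np.int64(40)), (np.int64(455), np.int64(23)), (np.int64(459), np.int64(33)), (np.int64(463), np.int64(43)), (np.int64(467), np.int64(12)), (np.int64(471), np.int64(23)), (np.int64(477), np.int64(35))]
[(np.int64(235), [0.4054, -0.2557, 0.014]), (np.int64(479), [0.5646, -0.2895, 0.014])]
```

The head sits squarely between the fingers (v 235–318, TCP at v 278). I'll close further and check before lifting.

```bash
echo '{"rows": [[0, 0, 0, 0, 0, 0], [0, 0, 0, 0, 0, 0], [0, 0, 0, 0, 0, 0], [0, 0, 0, 0, 0, 0], [0, 0, 0, 0, 0, 0], [0, 0, 0, 0, 0, 0], [0, 0, 0, 0, 0, 0], [0, 0, 0, 0, 0, 0]]}' | python3 drive.py 0.0; python3 p.py
```

```text
time_s: 7.4
tcp_pos: [0.4298, -0.2609, 0.0083]
eef_rot: [0.326, 3.125, 0.0]
ft_force: [0.0, 0.3, 0.4]
gripper_width: 0.0004
grip_force: 0.0
[ 0.4298259  -0.26094625  0.0082985 ] 0.00028376585047644356
[(np.int64(236), np.int64(1)), (np.int64(240), np.int64(37)), (np.int64(244), np.int64(40)), (np.int64(248), np.int64(40)), (np.int64(252), np.int64(40)), (np.int64(256), np.int64(40)), (np.int64(260), np.int64(40)), (np.int64(264), np.int64(40)), (np.int64(268), np.int64(40)), (np.int64(272), np.int64(38)), (np.int64(276), np.int64(3)), (np.int64(280), np.int64(2)), (np.int64(289), np.int64(1)), (np.int64(294), np.int64(1)), (np.int64(303), np.int64(1)), (np.int64(309), np.int64(4)), (np.int64(404), np.int64(1)), (np.int64(416), np.int64(1)), (np.int64(434), np.int64(35)), (np.int64(438), np.int64(3)), (np.int64(442), np.int64(49)), (np.int64(446), np.int64(13)), (np.int64(450), np.int64(25)), (np.int64(454), np.int64(7)), (np.int64(458), np.int64(3)), (np.int64(462), np.int64(6)), (np.int64(466), np.int64(30)), (np.int64(471), np.int64(43)), (np.int64(476), np.int64(1))]
[(np.int64(236), [0.4051, -0.2555, 0.014]), (np.int64(479), [0.5628, -0.2888, 0.014])]
```

```bash
echo '{"rows": [[0, 0, 0, 0, 0, 0], [0, 0, 0, 0, 0, 0], [0, 0, 0, 0, 0, 0], [0, 0, 0, 0, 0, 0], [0, 0, 0, 0, 0, 0]]}' | python3 drive.py 0.045; echo '{"rows": [[0, 0, 0.002, 0, 0, 0], [0, 0, 0.004, 0, 0, 0], [0, 0, 0.004, 0, 0, 0]]}' | python3 drive.py; python3 p.py|head -1;  echo '{"rows": [[0, 0, 0.002, 0, 0, 0], [0, 0, 0.003, 0, 0, 0], [0, 0, 0.003, 0, 0, 0]]}' | python3 drive.py
```

```text
time_s: 8.07
tcp_pos: [0.4298, -0.2609, 0.0083]
eef_rot: [0.326, 3.125, 0.0]
ft_force: [0.6, 0.1, -0.2]
gripper_width: 0.0409
grip_force: 0.0
time_s: 8.45
tcp_pos: [0.4297, -0.2609, 0.0041]
eef_rot: [-0.326, -3.124, -0.0]
ft_force: [0.0, -0.1, -0.3]
gripper_width: 0.045
grip_force: 0.0
[ 0.42974092 -0.26093163  0.0041887 ] 0.045009583400186653
time_s: 8.88
tcp_pos: [0.4298, -0.2609, 0.0012]
eef_rot: [-0.326, -3.125, -0.0]
ft_force: [0.2, 0.2, -0.1]
gripper_width: 0.0452
grip_force: 0.0
```

The tips should already be below the bench surface, yet there is no contact. The tool is therefore shorter than stated or the height reading is biased, so I'll feel for the surface.

```bash
echo '{"rows": [[0, 0, 0.002, 0, 0, 0], [0, 0, 0.003, 0, 0, 0], [0, 0, 0.003, 0, 0, 0]]}' | python3 drive.py|sed -n '2p;4p';echo '{"rows": [[0, 0, 0.002, 0, 0, 0], [0, 0, 0.002, 0, 0, 0]]}' | python3 drive.py|sed -n '2p;4p';echo '{"rows": [[0, 0, 0.002, 0, 0, 0], [0, 0, 0.002, 0, 0, 0]]}' | python3 drive.py|sed -n '2p;4p'
```

```text
tcp_pos: [0.4298, -0.2609, -0.0018]
ft_force: [-0.0, -0.2, -0.2]
tcp_pos: [0.4298, -0.2608, -0.0038]
ft_force: [0.3, -0.3, -0.3]
tcp_pos: [0.4297, -0.2609, -0.0059]
ft_force: [-0.2, 0.8, -0.3]
```

```bash
echo '{"rows": [[0, 0, 0.002, 0, 0, 0], [0, 0, 0.002, 0, 0, 0]]}' | python3 drive.py|sed -n '2p;4p';echo '{"rows": [[0, 0, 0.002, 0, 0, 0], [0, 0, 0.002, 0, 0, 0]]}' | python3 drive.py|sed -n '2p;4p';echo '{"rows": [[0, 0, 0.002, 0, 0, 0], [0, 0, 0.002, 0, 0, 0]]}' | python3 drive.py|sed -n '2p;4p'; python3 p.py
```

```text
tcp_pos: [0.4297, -0.2609, -0.0078]
ft_force: [1.2, -0.6, -0.7]
tcp_pos: [0.4297, -0.2609, -0.0099]
ft_force: [-0.2, 0.3, 1.2]
tcp_pos: [0.4299, -0.261, -0.0117]
ft_force: [0.2, -0.3, 1.4]
[ 0.42992198 -0.2609862  -0.01168232] 0.044509027270088763
[(np.int64(248), np.int64(27)), (np.int64(252), np.int64(41)), (np.int64(256), np.int64(44)), (np.int64(260), np.int64(46)), (np.int64(264), np.int64(46)), (np.int64(268), np.int64(46)), (np.int64(272), np.int64(46)), (np.int64(276), np.int64(45)), (np.int64(280), np.int64(45)), (np.int64(284), np.int64(45)), (np.int64(288), np.int64(45)), (np.int64(292), np.int64(45)), (np.int64(296), np.int64(45)), (np.int64(300), np.int64(45)), (np.int64(304), np.int64(44)), (np.int64(308), np.int64(43)), (np.int64(342), np.int64(23)), (np.int64(346), np.int64(23)), (np.int64(350), np.int64(20)), (np.int64(421), np.int64(1)), (np.int64(434), np.int64(11)), (np.int64(439), np.int64(42)), (np.int64(443), np.int64(7)), (np.int64(447), np.int64(24)), (np.int64(451), np.int64(25)), (np.int64(455), np.int64(13)), (np.int64(459), np.int64(10)), (np.int64(463), np.int64(1)), (np.int64(467), np.int64(10)), (np.int64(471), np.int64(1)), (np.int64(475), np.int64(7))]
[(np.int64(248), [0.4049, -0.2554, 0.014]), (np.int64(479), [0.5384, -0.2837, 0.014])]
```

```bash
echo '{"rows": [[0, 0, 0, 0, 0, 0], [0, 0, 0, 0, 0, 0], [0, 0, 0, 0, 0, 0], [0, 0, 0, 0, 0, 0], [0, 0, 0, 0, 0, 0]]}' | python3 drive.py 0.0;  python3 p.py | tail -1
```

```text
time_s: 11.18
tcp_pos: [0.4298, -0.261, -0.0117]
eef_rot: [-0.326, -3.125, -0.0]
ft_force: [-0.2, -0.9, 1.7]
gripper_width: 0.0214
grip_force: 30.2
[(np.int64(249), [0.4053, -0.2555, 0.014]), (np.int64(479), [0.5383, -0.2837, 0.014])]
```

The key is gripped (21.4 mm, 30 N). Next I'll lift, then work out the leaning pose in front of the hook.

```bash
echo '{"rows": [[0, 0, -0.03, 0, 0, 0], [0, 0, -0.08, 0, 0, 0], [0, 0, -0.14, 0, 0, 0], [0, 0, -0.2, 0, 0, 0], [0, 0, -0.2, 0, 0, 0]]}' | python3 drive.py
cat >> h.py <<'E'
yaw=.06;Z=R.from_euler('z',yaw).as_matrix();L=np.radians(35)
hx=Z@[np.cos(L),0,np.sin(L)];hz=Z@[-np.sin(L),0,np.cos(L)];hy=Z[:,1]
H0=np.array([.661,.0515,.185]);Mh=np.c_[-hx,-hy*-1,-hz]
Mh=toolmat(-hx,-hz)
E
python3 - <<'E'
from h import *
ring=H0-.115*hx+.054*hz
print(rel(ring-.051*hx-.0187*hz,Mh),bot.read_state()['qpos'].round(2))
E
```

```text
time_s: 11.85
tcp_pos: [0.4318, -0.2618, 0.1922]
eef_rot: [0.325, 3.118, 0.0]
ft_force: [-0.8, -0.5, -0.8]
gripper_width: 0.0218
grip_force: 30.0
[-0.0084, 0.3124, 0.0739, -0.0818, -0.6, -0.2592] [-0.36  0.07  0.87  1.84 -0.06  1.25  1.88]
```

```bash
echo '{"rows": [[0, 0.05, 0, 0, -0.1, -0.05], [0, 0.1, 0, 0, -0.2, -0.1], [0, 0.16, 0.01, -0.03, -0.3, -0.15], [0, 0.22, 0.03, -0.05, -0.45, -0.2], [-0.008, 0.27, 0.05, -0.082, -0.6, -0.259], [-0.008, 0.312, 0.074, -0.082, -0.6, -0.259], [-0.008, 0.312, 0.074, -0.082, -0.6, -0.259], [-0.008, 0.312, 0.074, -0.082, -0.6, -0.259], [-0.008, 0.312, 0.074, -0.082, -0.6, -0.259]]}' | python3 drive.py
python3 - <<'E'
from h import *
s=bot.read_state();print(s['qpos'].round(2),s['tcp_pos'],R.from_matrix(R.from_rotvec(s['eef_rot']).as_matrix().T@Mh).as_rotvec())
a=shot('scene')['bgr'][140:290,250:390];b=shot('wrist')['bgr'];t=shot('top')['bgr'][120:270,220:320]
A=cv2.resize(a,(400,428));T=cv2.resize(t,(257,386))
im=np.zeros((600,800,3),'uint8');im[:428,:400]=A;B=cv2.resize(b[:360],(400,225));im[:225,400:]=B;im[225:225+360,400:657]=T[:360]
cv2.imwrite('pics/m1.png',im)
E
```

```text
time_s: 12.98
tcp_pos: [0.5013, 0.0416, 0.1135]
eef_rot: [-0.074, 2.539, 0.024]
ft_force: [0.1, 0.4, -1.0]
gripper_width: 0.0215
grip_force: 30.0
[-0.1  -0.24 -0.14  2.42  0.2   0.37  1.22] [0.50128409 0.04162585 0.11352631] [ 2.65221384e-05 -9.06047650e-03 -1.74835193e-03]
```

View pics/m1.png

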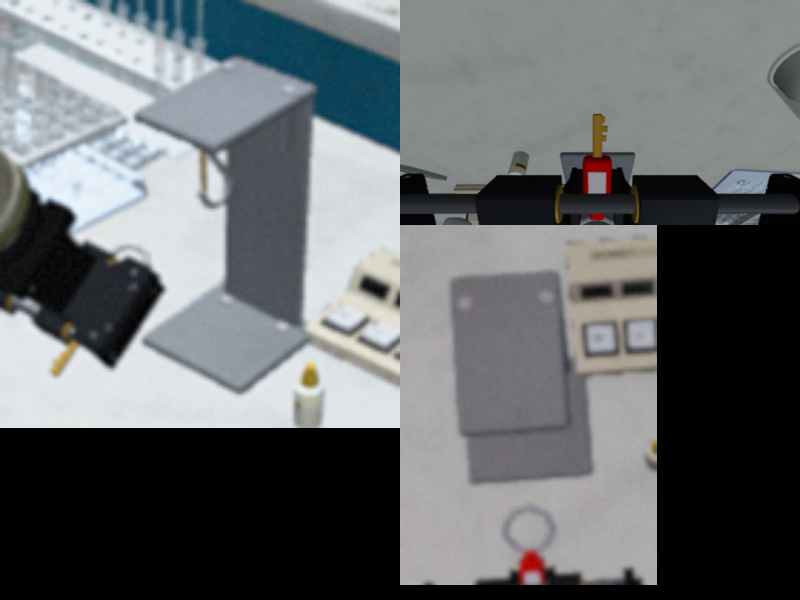

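This montage shows the ring in the top view at about (270,238.5). In the scene view the hook's bend bottom is about (323,212) and the brass gate about (321,192–207). I'll compare these with the predicted projections.

```bash
cat >> h.py <<'E'
def proj(c,p):
    q=np.linalg.inv(c['pose'])@np.r_[p,1];return np.array([c['fx']*q[0]/q[2]+c['cx'],c['fy']*q[1]/q[2]+c['cy']]).round(1)
def hk(x,z,y=0):return H0+x/1e3*hx+y/1e3*hy+z/1e3*hz
E
cat > s.py <<'E'
from h import *
S=shot('scene');T=shot('top')
for n,p in dict(gate_hinge=hk(-2,54),gate_end=hk(-25,16),nose=hk(-30,21.5),bend=hk(-15,-15),bendbot=hk(-25,-11),shank=hk(0,20)).items():print(n,proj(S,p))
hsv=cv2.cvtColor(S['bgr'],cv2.COLOR_BGR2HSV).astype(int)[180:220,310:335];H,Sa,V=np.moveaxis(hsv,2,0)
b=(H>8)&(H<30)&(Sa>110);ys,xs=np.nonzero(b);print('brass px',[(v+180,round(xs[ys==v].mean()+310,1),(ys==v).sum()) for v in np.unique(ys)])
g=cv2.cvtColor(S['bgr'],cv2.COLOR_BGR2GRAY)
print(g[195:218,314:336])
E
python3 s.py
```

```text
gate_hinge [319.9 191.2]
gate_end [320.6 206.8]
nose [318.6 207.4]
bend [327.3 209.4]
bendbot [324.6 211.9]
shank [325.5 197.5]
brass px []
[[218 221 225 226 225 197 133 122 157 144 108 113 161 209 209 147  87  77
   78  81  82  78]
 [223 224 224 224 223 198 129 120 170 182 139 106 121 168 189 140  89  75
   81  80  82  78]
 [225 224 225 225 225 202 138 120 182 214 188 132  98 121 151 128  85  77
   78  84  81  84]
 [224 226 225 227 223 205 146 130 183 225 219 175 117  97 108 104  83  78
   83  77  82  77]
 [224 225 226 227 225 206 143 124 186 225 229 211 150 103  88  90  80  79
   80  79  85  80]
 [226 227 225 228 226 205 145 131 183 225 228 224 193 142 102  91  83  78
   81  81  79  80]
 [226 225 227 227 229 205 145 121 177 226 232 228 216 184 131  99  91  82
   79  79  83  83]
 [226 227 225 227 229 207 146 114 174 226 231 229 228 205 150 105  97  89
   83  76  80  79]
 [227 225 223 226 227 211 154 118 169 225 231 229 227 212 165 110 107  91
   84  80  78  80]
 [227 224 226 225 227 215 165 120 173 222 229 227 227 217 176 123 104  91
   81  79  82  82]
 [226 227 226 227 227 215 172 
[... 479 characters left out ...]
2 193 180 157 121  86  76  75
   82  82  81  78]
 [227 227 226 227 227 225 200 139 100 103 125 141 141 150 139  99  81  77
   83  77  81  83]
 [225 225 227 226 224 223 216 187 154 125 117 134 165 191 181 122  81  83
   82  77  79  83]
 [224 227 225 223 226 227 225 218 207 192 186 194 206 220 200 125  81  81
   80  84  82  80]
 [226 226 227 224 226 226 227 227 225 224 221 219 223 223 196 124  82  80
   78  81  80  84]
 [224 226 225 227 225 226 228 226 225 224 224 221 220 219 196 124  82  81
   82  78  84  80]
 [226 226 222 224 227 225 224 222 223 223 220 219 220 218 196 120  82  79
   78  79  80  82]
 [226 226 225 225 223 222 223 221 220 221 220 220 222 221 195 127  80  78
   81  82  83  81]]
```

```bash
cat > ring.py <<'E'
from h import *
S=shot('scene');T=shot('top');s=bot.read_state();p=s['tcp_pos'];M=R.from_rotvec(s['eef_rot']).as_matrix();kx,kz=-M[:,0],-M[:,2]
A=p+.051*kx+.0187*kz;B=p+.051*kx-.0013*kz+[0,0,.02]
for n,r in(('A',A),('B',B)):
    ky=np.cross(kz,kx);C=[r+.020*(np.cos(a)*kx+np.sin(a)*ky) for a in np.linspace(0,2*np.pi,8,endpoint=False)]
    print(n,r.round(4),'hook coords',(np.c_[hx,hy,hz].T@(r-H0)*1e3).round(1),'T',proj(T,r),'T far/left/right',proj(T,C[0]),proj(T,C[2]),proj(T,C[6]),'S far',proj(S,C[0]),'S c',proj(S,r))
g=cv2.cvtColor(T['bgr'],cv2.COLOR_BGR2GRAY).astype(int);u,v=proj(T,A).astype(int)
print('top from',u-14,v-16);print(g[v-16:v+12,u-14:u+15])
g=cv2.cvtColor(S['bgr'],cv2.COLOR_BGR2GRAY).astype(int);u,v=proj(S,A).astype(int)
print('scene from',u-14,v-14);print(g[v-14:v+8,u-14:u+16])
E
python3 -c "import numpy as n" ; sed -i '1a np.set_printoptions(linewidth=200)' ring.py; python3 ring.py
```

```text
A [0.5332 0.0444 0.1588] hook coords [-119.8    0.6   51.9] T [270.4 237.3] T far/left/right [269.6 229. ] [261.4 238. ] [279.4 236.6] S far [297.7 225.8] S c [293.1 232.9]
B [0.5446 0.0451 0.1624] hook coords [-108.5    0.6   48.3] T [269.9 232. ] T far/left/right [269.1 223.6] [260.9 232.6] [279.  231.3] S far [301.  222.5] S c [296.3 229.5]
top from 256 221
[[164 164 161 163 165 162 164 166 163 164 166 167 167 168 166 172 170 167 170 172 172 171 172 171 172 171 174 170 171]
 [167 167 171 169 169 170 167 166 169 167 169 166 167 167 169 170 169 169 170 171 170 170 173 172 173 173 171 171 171]
 [169 170 171 169 168 168 171 168 169 170 169 172 168 171 170 170 169 171 171 171 171 171 174 169 172 173 174 175 171]
 [172 169 170 171 168 169 169 169 171 170 172 169 171 169 169 171 172 167 171 170 173 169 173 173 175 170 172 174 173]
 [172 172 174 171 171 170 170 172 171 172 173 170 172 171 171 174 169 169 168 171 171 170 173 173 173 175 172 171 173]
 [173 172 174 169 173 169 171 171 170 169 172 171 177 174 171 170 168 171 172 172 173 173 170 172 173 176 175 172 171]
 [171 172 170 170 167 1
[... 4621 characters left out ...]
 38  39  37  38  40  42  39  45  59  63  46  35  35  36  72 138 193 227 231 230 226]
 [ 11  24  35  39  40  40  41  39  39  37  38  37  42  37  36  36  46  60  60  46  40  35  30  29  61 126 194 228 230 230]
 [ 15  32  36  41  45  34  43  41  42  37  45  39  37  41  40  39  41  47  47  40  35  39  26  16  15  61 143 211 233 229]
 [ 31  36  39  37  39  38  40  37  41  40  35  39  37  42  42  40  39  43  40  37  37  37  24  18  11  31 100 186 232 230]
 [ 30  37  39  43  42  42  39  39  38  40  38  40  41  37  42  41  43  47  47  41  37  27  23  15  14  12  62 147 213 233]
 [ 39  40  38  38  43  44  40  39  35  40  39  44  37  40  38  40  51  69  67  40  34  21  19  13  13  16  23  93 178 225]]
```

Top and scene both agree with "tool about 20 mm shorter" to within 1 px, which puts the ring centre at about hook (-121, 1, 52). Approaching along hook x.

```bash
echo '{"rows": [[-0.02, 0, -0.002, 0, 0, 0], [-0.04, 0, -0.002, 0, 0, 0], [-0.06, 0, -0.002, 0, 0, 0], [-0.06, 0, -0.002, 0, 0, 0], [-0.06, 0, -0.002, 0, 0, 0], [-0.06, 0, -0.002, 0, 0, 0]]}' | python3 drive.py; python3 ring.py | grep -v B; python3 -c "
from h import *
s=bot.read_state();print(s['qpos'].round(2),R.from_matrix(R.from_rotvec(s['eef_rot']).as_matrix().T@Mh).as_rotvec().round(4))"
```

```text
time_s: 14.08
tcp_pos: [0.5493, 0.0454, 0.1493]
eef_rot: [-0.075, 2.538, 0.025]
ft_force: [-0.1, -0.4, -1.3]
gripper_width: 0.0214
grip_force: 30.0
A [0.581  0.0473 0.194 ] hook coords [-60.5   0.6  53.3] T [268.  212.6] T far/left/right [267.1 204. ] [258.8 213.3] [277.1 211.9] S far [311.1 204.6] S c [306.5 211.6]
top from 254 196
[[112 113 111 113 116 114 115 114 118 113 114 113 116 112 116 114 114 116 115 115 112 115 111 114 114 112 112 109 110]
 [114 114 115 114 115 115 113 117 115 111 112 115 113 114 109 110 112 113 114 112 108 112 111 107 107 104 101 100 101]
 [112 113 108 112 111 110 112 109 111 108 107 107 106 107 101 103 100 102 105  98  98  98  97  94  93  91  89  90  86]
 [104 103 103 103 101 100 102 100  96  96  96  90  92  90  89  86  86  88  88  86  85  87  84  89  81  84  86  86  86]
 [ 91  85  87  92  88  86  85  87  86  85  86  83  83  88  87  86  89  93  94  95  93  97  96  93  96  94  96  98  95]
 [ 89  88  92  94  95  99  95  98  98  99  92  98  99  96 100  97 100 105 108 107 106 104 104 105 108 105 101 104 105]
 [102 101 104 110 107 107 106 105 103 104 106 109 1
[... 4663 characters left out ...]
1  55 149 210]
 [ 10  22  27  36  40  40  41  40  38  38  36  37  35  41  38  40  39  37  37  39  44  39  34  27  19  16   8  48 148 220]
 [ 19  22  36  41  40  42  40  39  37  38  38  44  37  41  37  41  36  38  47  59  70  42  32  20  21  12  10  39 114 189]
 [ 20  35  38  35  36  39  39  37  39  39  38  33  42  39  38  38  35  41  50  76  66  43  24  20  15  13  22  20  59 134]
 [ 30  35  36  38  37  39  39  37  39  37  38  37  38  40  41  38  39  40  50  61  54  32  17  13  15  18  27  15  22  93]
 [ 36  43  38  38  38  36  41  36  39  41  39  43  36  41  39  39  37  37  41  44  31  25  20  13  10  22  27  11  38 120]]
[-0.11 -0.17 -0.11  2.28  0.17  0.44  1.27] [ 0.0009 -0.0075 -0.0008]
```

```bash
echo '{"rows": [[-0.009, 0, 0, 0, 0, 0], [-0.018, 0, 0, 0, 0, 0], [-0.0265, 0, 0, 0, 0, 0], [-0.0265, 0, 0, 0, 0, 0], [-0.0265, 0, 0, 0, 0, 0]]}' | python3 drive.py; python3 ring.py | grep '^A'
python3 - <<'E'
from h import *
a=shot('scene')['bgr'][165:235,280:350];t=shot('top')['bgr'][170:230,240:310]
im=np.zeros((500,800,3),'uint8');im[:400,:400]=cv2.resize(a,(400,400),interpolation=2);im[:343,400:]=cv2.resize(t,(400,343),interpolation=2);cv2.imwrite('pics/m2.png',im)
E
```

```text
time_s: 14.8
tcp_pos: [0.5718, 0.0468, 0.1648]
eef_rot: [-0.075, 2.537, 0.025]
ft_force: [0.4, -0.2, -0.9]
gripper_width: 0.0216
grip_force: 30.0
A [0.603  0.0486 0.2091] hook coords [-33.7   0.6  53. ] T [266.8 201. ] T far/left/right [266.  192.2] [257.6 201.7] [276.1 200.3] S far [317.2 195.4] S c [312.7 202.3]
```

View pics/m2.png

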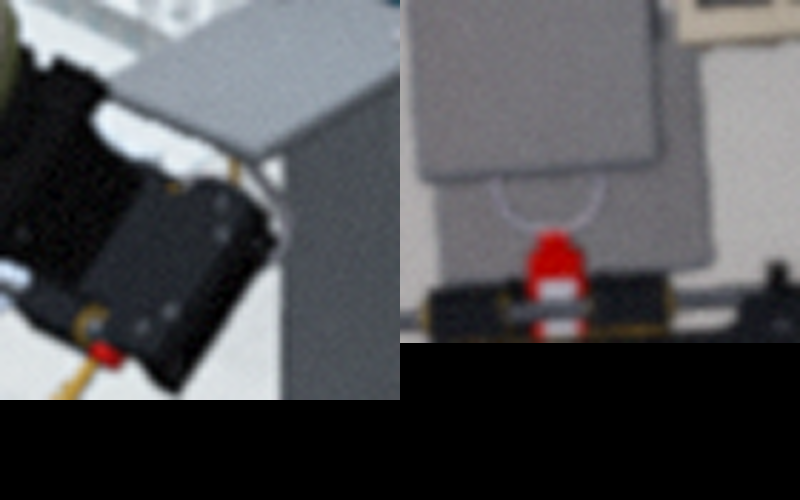

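The ring is in under the hood around the hook's line: top view ring mid about (266,201), gate at about (321,194) in the scene view, with no contact. Now I'll slide along hook −z in small steps, watching the force.

```bash
echo '{"rows": [[0, 0, 0.005, 0, 0, 0], [0, 0, 0.01, 0, 0, 0], [0, 0, 0.015, 0, 0, 0], [0, 0, 0.02, 0, 0, 0], [0, 0, 0.02, 0, 0, 0]]}' | python3 drive.py|sed -n '1,2p;4,6p'; echo '{"rows": [[0, 0, 0.004, 0, 0, 0], [0, 0, 0.008, 0, 0, 0], [0, 0, 0.008, 0, 0, 0]]}' | python3 drive.py|sed -n '1,2p;4,6p'
```

```text
time_s: 15.62
tcp_pos: [0.5828, 0.0474, 0.1475]
ft_force: [-1.2, 0.6, -2.8]
gripper_width: 0.0219
grip_force: 30.0
time_s: 16.0
tcp_pos: [0.5876, 0.0477, 0.1414]
ft_force: [-2.0, 0.1, -2.7]
gripper_width: 0.0216
grip_force: 30.0
```

```bash
for i in 1 2; do :; done; echo '{"rows": [[0, 0, 0.003, 0, 0, 0], [0, 0, 0.006, 0, 0, 0], [0, 0, 0.006, 0, 0, 0]]}' | python3 drive.py|sed -n '1,2p;4,6p'; echo '{"rows": [[0, 0, 0.003, 0, 0, 0], [0, 0, 0.006, 0, 0, 0], [0, 0, 0.006, 0, 0, 0]]}' | python3 drive.py|sed -n '1,2p;4,6p'; python3 ring.py | grep '^A'
```

```text
time_s: 16.38
tcp_pos: [0.5911, 0.048, 0.1367]
ft_force: [-1.3, -0.4, -1.2]
gripper_width: 0.0219
grip_force: 30.0
time_s: 16.75
tcp_pos: [0.5945, 0.0482, 0.1317]
ft_force: [-0.8, 0.4, -3.0]
gripper_width: 0.0221
grip_force: 30.0
A [0.6257 0.05   0.1761] hook coords [-34.    0.6  13. ] T [267.2 194.9] T far/left/right [266.3 186.4] [258.2 195.6] [276.2 194.3] S far [323.3 203.6] S c [318.9 210.3]
```

```bash
echo '{"rows": [[0, 0, 0.003, 0, 0, 0], [0, 0, 0.006, 0, 0, 0], [0, 0, 0.006, 0, 0, 0]]}' | python3 drive.py|sed -n '1,2p;4,6p'; echo '{"rows": [[0, 0, 0.003, 0, 0, 0], [0, 0, 0.006, 0, 0, 0], [0, 0, 0.006, 0, 0, 0]]}' | python3 drive.py|sed -n '1,2p;4,6p'; python3 ring.py | grep '^A'; echo '{"rows": [[0, 0, 0.003, 0, 0, 0], [0, 0, 0.003, 0, 0, 0]]}' | python3 drive.py|sed -n '1,2p;4,6p'
python3 - <<'E'
from h import *
np.set_printoptions(linewidth=220)
S=shot('scene')['bgr'];print(cv2.cvtColor(S,cv2.COLOR_BGR2GRAY)[186:216,312:336]);print((S[186:216,312:336,2].astype(int)-S[186:216,312:336,0]))
E
```

```text
time_s: 17.23
tcp_pos: [0.5979, 0.0484, 0.1267]
ft_force: [0.3, 0.0, -1.2]
gripper_width: 0.0216
grip_force: 30.0
time_s: 17.6
tcp_pos: [0.6016, 0.0487, 0.1221]
ft_force: [-0.9, -0.2, -0.8]
gripper_width: 0.0218
grip_force: 30.0
A [0.6328 0.0505 0.1667] hook coords [-33.6   0.7   1.2] T [267.2 193. ] T far/left/right [266.4 184.5] [258.3 193.7] [276.1 192.4] S far [325.1 205.7] S c [320.7 212.4]
time_s: 17.95
tcp_pos: [0.6031, 0.0488, 0.1196]
ft_force: [-0.7, 0.4, -1.4]
gripper_width: 0.0213
grip_force: 30.0
[[122 136 141 151 154 161 159 156 161 164 159 160 159 158 160 159 158 162 158 150 142 128 107  97]
 [ 96 101 120 133 144 152 150 158 157 158 159 158 159 159 158 160 162 154 146 132 115  99  86  78]
 [121 107 105 107 113 126 140 143 152 153 158 156 157 157 156 158 147 139 118 105  89  78  70  68]
 [198 189 170 124 106 102 106 124 131 142 151 151 157 154 151 139 126 112  94  80  71  67  69  75]
 [232 230 221 197 167 119  87  88 105 115 130 139 147 141 126 109  94  87  79  74  77  71  78  76]
 [231 230 233 228 214 174 125  90  83  91 102 112 125 120  97  90  82  76  68  71  74  80  
[... 4655 characters left out ...]
9 -10]
 [ -2   1  -4  -6 -11  -4   8  26  24   2 -10 -10 -10  -9 -12  -9  -7  -9  -9 -11  -9 -13  -9 -14]
 [ -5  -4  -5  -9 -10  -8   5  17  16   2  -9 -11  -8 -11 -11  -9 -10  -8  -9 -10 -11  -8 -10 -11]
 [  2  -7  -9  -7 -11  -9  -6  -3  -6  -9  -8 -13 -10 -10  -7 -13 -10  -9 -10 -11 -10 -10 -13 -10]
 [ -2  -7 -11 -10  -8 -11  -9  -8  -9  -8  -9 -11 -10 -10 -12 -12  -9 -13  -9 -10 -11  -6  -7  -9]
 [ -7  -9 -10  -7 -12  -8  -7  -8 -10 -12  -9  -7 -10 -12 -11 -12 -12 -12 -10  -9  -8  -7  -4  -7]
 [-10 -11 -11 -12  -8  -9  -8 -10 -11  -9 -10 -10 -10  -9 -10  -9 -10  -7  -9  -6  -7  -5  -4  -5]
 [ -9 -12 -10 -11  -9 -12 -10  -8 -11  -9  -8  -9 -10  -8  -9 -12 -10  -6 -12  -9  -4  -4   4  -3]]
```

The gate is back shut at its original column (321), and the wire is past it. I'll nudge the wire toward the seat, then pivot the key about the wire toward vertical before releasing.

```bash
echo '{"rows": [[0.003, 0, 0.001, 0, 0, 0], [0.005, 0, 0.002, 0, 0, 0], [0.005, 0, 0.002, 0, 0, 0]]}' | python3 drive.py|sed -n '1,2p;4,6p'; echo '{"rows": [[-0.0015, 0, 0.0052, 0, -0.075, 0], [-0.0036, 0, 0.0102, 0, -0.15, 0], [-0.006, 0, 0.015, 0, -0.225, 0], [-0.0086, 0, 0.0198, 0, -0.3, 0], [-0.0086, 0, 0.0198, 0, -0.3, 0]]}' | python3 drive.py; python3 -c "
from h import *
print(bot.read_state()['qpos'].round(3))"
```

```text
time_s: 18.38
tcp_pos: [0.5999, 0.0486, 0.115]
ft_force: [0.2, -0.4, -1.6]
gripper_width: 0.0215
grip_force: 30.0
time_s: 19.0
tcp_pos: [0.6165, 0.0282, 0.1092]
eef_rot: [-0.045, 2.34, -0.052]
ft_force: [5.8, 19.5, 7.4]
gripper_width: 0.0231
grip_force: 31.8
[-0.115  0.018 -0.116  2.333  1.536  0.19  -0.078]
```

Near a wrist singularity the tool was dragged sideways (19 N). I'll hold and re-read before anything else.

```bash
echo '{"rows": [[0, 0, 0, 0, 0, 0]]}' | python3 drive.py; python3 -c "
from h import *
s=bot.read_state();print(s['qpos'].round(3),s['qvel'].round(3),s['moment'].round(2))
M=R.from_rotvec(s['eef_rot']).as_matrix();print((Mh.T@M).round(3))"
```

```text
time_s: 19.12
tcp_pos: [0.6164, 0.0283, 0.1091]
eef_rot: [-0.046, 2.34, -0.053]
ft_force: [6.1, 16.8, 9.0]
gripper_width: 0.0226
grip_force: 31.0
[-0.115  0.018 -0.117  2.333  1.534  0.191 -0.075] [ 0.003 -0.004  0.002 -0.009 -0.157 -0.003  0.147] [ 2.1  -1.62  3.27]
[[ 0.982 -0.005 -0.187]
 [-0.008  0.998 -0.067]
 [ 0.187  0.067  0.98 ]]
```

```bash
echo '{"rows": [[0, 0.005, 0, 0, 0, 0], [0, 0.01, 0, 0, 0, 0], [0, 0.01, 0, 0, 0, 0]]}' | python3 drive.py|sed -n '2p;4,6p'; python3 -c "
from h import *
s=bot.read_state();print(s['qpos'].round(3))"; echo '{"rows": [[0, 0.005, 0, 0, 0, 0], [0, 0.01, 0, 0, 0, 0], [0, 0.01, 0, 0, 0, 0]]}' | python3 drive.py|sed -n '2,6p'; python3 -c "
from h import *
s=bot.read_state();print(s['qpos'].round(3),s['time_s']);M=R.from_rotvec(s['eef_rot']).as_matrix();print((Mh.T@M).round(3))"
```

```text
tcp_pos: [0.6148, 0.0333, 0.1066]
ft_force: [4.1, 6.2, 5.0]
gripper_width: 0.0219
grip_force: 29.5
[-0.127  0.022 -0.127  2.333  1.519  0.215 -0.082]
tcp_pos: [0.6126, 0.0405, 0.1031]
eef_rot: [-0.031, 2.349, -0.064]
ft_force: [1.4, 1.3, 1.0]
gripper_width: 0.0223
grip_force: 29.2
[-0.141  0.029 -0.138  2.333  1.511  0.237 -0.094] 19.875
[[ 0.984 -0.014 -0.178]
 [ 0.     0.997 -0.079]
 [ 0.178  0.078  0.981]]
```

```bash
cat > w.py <<'E'
from h import *
s=bot.read_state();M=R.from_rotvec(s['eef_rot']).as_matrix();w=s['tcp_pos']+M@[-.0697,0,-.0187];B=np.c_[hx,hy,hz]
print('wire hook mm',(B.T@(w-H0)*1e3).round(1),'shift to (-19,0.6,-6) in tool:',(M.T@(B@[-.019,.0006,-.006]+H0-w)).round(4),s['ft_force'].round(1),s['time_s'])
S=shot('scene')['bgr'].astype(int);d=S[186:210,312:336,2]-S[186:210,312:336,0];print('gate u',[312+int(np.argmax(r)) if r.max()>20 else 0 for r in d])
E
python3 w.py
```

```text
wire hook mm [-21.8  -6.6  -8.2] shift to (-19,0.6,-6) in tool: [-0.0032  0.007  -0.0022] [1.4 1.3 1. ] 19.875
gate u [0, 0, 0, 0, 0, 0, 0, 320, 320, 321, 321, 321, 321, 321, 321, 321, 321, 321, 321, 321, 321, 0, 0, 0]
```

The wire is in the bend's seat and the gate is shut. I'll centre slightly, then release.

```bash
echo '{"rows": [[-0.001, 0.003, 0, 0, 0, 0], [-0.001, 0.006, 0, 0, 0, 0], [-0.001, 0.006, 0, 0, 0, 0]]}' | python3 drive.py|sed -n '2p;4p'; python3 w.py; echo '{"rows": [[0, 0, 0, 0, 0, 0], [0, 0, 0, 0, 0, 0], [0, 0, 0, 0, 0, 0], [0, 0, 0, 0, 0, 0], [0, 0, 0, 0, 0, 0], [0, 0, 0, 0, 0, 0]]}' | python3 drive.py 0.055;python3 w.py;  python3 -c "
from h import *
print(bot.read_state()['qpos'].round(3))"
```

```text
tcp_pos: [0.6134, 0.0465, 0.1037]
ft_force: [0.5, 0.0, -0.9]
wire hook mm [-20.5  -0.6  -8.4] shift to (-19,0.6,-6) in tool: [-0.0019  0.0011 -0.0022] [ 0.5  0.  -0.9] 20.3
gate u [0, 0, 0, 0, 0, 0, 0, 321, 321, 321, 321, 321, 321, 321, 321, 321, 321, 321, 321, 321, 321, 0, 0, 0]
time_s: 21.1
tcp_pos: [0.6136, 0.0463, 0.1039]
eef_rot: [-0.031, 2.348, -0.064]
ft_force: [1.0, 0.2, 0.5]
gripper_width: 0.055
grip_force: 0.0
wire hook mm [-20.3  -0.8  -8.3] shift to (-19,0.6,-6) in tool: [-0.0017  0.0013 -0.0021] [1.  0.2 0.5] 21.1
gate u [0, 0, 0, 0, 0, 0, 0, 321, 321, 321, 321, 321, 321, 321, 321, 321, 321, 321, 321, 321, 321, 0, 0, 0]
[-0.148  0.031 -0.146  2.328  1.499  0.248 -0.092]
```

```bash
echo '{"rows": [[0, 0, -0.015, 0, 0, 0], [0, 0, -0.03, 0, 0, 0], [0, 0, -0.045, 0, 0, 0], [0, 0, -0.06, 0, 0, 0], [0, 0, -0.075, 0, 0, 0], [0, 0, -0.09, 0, 0, 0], [0, 0, -0.09, 0, 0, 0], [0, 0, -0.09, 0, 0, 0]]}' | python3 drive.py|sed -n '1,4p'
python3 - <<'E'
from h import *
print(bot.read_state()['qpos'].round(3))
prev=None
seat=hk(-15,-11.5);ring=seat-[0,0,.018];tip=ring-[0,0,.105];head=ring-[0,0,.05]
for n in('scene','top'):
    c=shot(n);b=c['bgr'];hsv=cv2.cvtColor(b,cv2.COLOR_BGR2HSV).astype(int);H,S,V=np.moveaxis(hsv,2,0)
    m=((H<6)|(H>172))&(S>130);u,v=proj(c,head).astype(int);w=np.zeros_like(m);w[v-40:v+40,u-40:u+40]=1;ys,xs=np.nonzero(m&w)
    br=(H>8)&(H<30)&(S>90)&w;yb,xb=np.nonzero(br)
    print(n,'pred head',u,v,'tip',proj(c,tip),'red',len(xs),(xs.mean(),ys.mean(),ys.min(),ys.max()) if len(xs) else '', 'brass',(xb.mean(),yb.mean(),yb.max()) if len(xb) else '')
E
python3 w.py|tail -1
```

```text
time_s: 22.15
tcp_pos: [0.5497, 0.0496, 0.1668]
eef_rot: [-0.031, 2.348, -0.064]
ft_force: [-0.4, -0.2, 0.7]
[-0.203 -0.251 -0.148  2.407  0.837  0.345  0.53 ]
scene pred head 326 231 tip [326.3 249.3] red 82 (np.float64(328.9756097560976), np.float64(230.5), np.int64(223), np.int64(239)) brass (np.float64(340.25), np.float64(250.75), np.int64(270))
top pred head 268 191 tip [270.2 197.8] red 0  brass 
gate u [0, 0, 0, 0, 0, 0, 0, 321, 321, 321, 321, 321, 321, 321, 321, 321, 321, 321, 321, 321, 321, 0, 0, 0]
```

The key hangs where predicted. I'll wait for it to settle and check for motion.

```bash
cat > q.py <<'E'
from h import *
for i in range(5):
    c=shot('scene');hsv=cv2.cvtColor(c['bgr'],cv2.COLOR_BGR2HSV).astype(int)[200:260,300:350];H,S,V=np.moveaxis(hsv,2,0)
    ys,xs=np.nonzero(((H<6)|(H>172))&(S>130));b=(H>12)&(H<28)&(S>130)&(np.arange(50)[None]<36);b[:38]=0;yb,xb=np.nonzero(b)
    print(round(xs.mean()+300,2),round(ys.mean()+200,2),'blade',(round(xb.mean()+300,2),round(yb.mean()+200,2),yb.max()+200) if len(xb) else '')
print(bot.read_state()['time_s'])
E
python3 q.py
for i in 1 2 3; do echo '{"rows": [[0, 0, 0, 0, 0, 0], [0, 0, 0, 0, 0, 0], [0, 0, 0, 0, 0, 0], [0, 0, 0, 0, 0, 0], [0, 0, 0, 0, 0, 0], [0, 0, 0, 0, 0, 0], [0, 0, 0, 0, 0, 0], [0, 0, 0, 0, 0, 0], [0, 0, 0, 0, 0, 0], [0, 0, 0, 0, 0, 0], [0, 0, 0, 0, 0, 0], [0, 0, 0, 0, 0, 0]]}' | python3 drive.py >/dev/null; done; python3 q.py
```

```text
330.04 230.62 blade (np.float64(331.5), np.float64(242.0), np.int64(243))
327.56 232.37 blade (np.float64(327.0), np.float64(243.0), np.int64(243))
324.16 233.64 blade (np.float64(322.25), np.float64(247.5), np.int64(251))
322.04 233.54 blade (np.float64(318.33), np.float64(249.33), np.int64(253))
321.16 233.66 blade (np.float64(317.22), np.float64(249.22), np.int64(252))
22.55
326.56 232.19 blade (np.float64(326.0), np.float64(246.5), np.int64(247))
326.63 232.27 blade (np.float64(326.0), np.float64(245.5), np.int64(246))
326.6 232.24 blade (np.float64(326.0), np.float64(245.5), np.int64(246))
326.39 232.2 blade (np.float64(326.0), np.float64(245.5), np.int64(246))
326.63 232.27 blade (np.float64(326.0), np.float64(246.5), np.int64(247))
27.3
```

The key is still and upright (head (326.5,232), blade straight below) and the gate is shut, so I'm handing it in.

```bash
python3 -c "
from bench import bot, imaging
print(bot.sign_off())"
```

```text
the job is handed in; nothing more can be done
None
```

The job is handed in with no verdict returned; at hand-in the key hung still and upright by its ring, the gate looked shut in the scene camera, and the gripper was clear. One slip on the way: a wrist singularity dragged the held key sideways to about 19 N on the tool (about 22 N in all), close to the 25 N key-on-hook limit. I did not re-measure the jar, dropper bottle and dish afterwards, though no move went near them.

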